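# Press the round flask into the mixer's sprung ring and hold it

### The arm

A 6-joint arm with a two-finger parallel gripper is mounted at the origin on a cart in front of the work surface, level with it; the furniture and walls round the work are solid. World frame = base frame: x ahead of the robot, y to its left, z up, the work surface at z = 0. Lengths are in m, angles in rad, forces in N, time in s.
With the tool pointing down it reaches from about 0.225 to 0.875 m from the base axis. Payload 3.4 kg.
Tool frame: the origin (TCP) lies at the very end of the fingers, on their centre line; the grasp point (between the pads) lies 19 mm behind it (arm.hold_point_z is the distance from the TCP to the grasp point, in m); x points along the fingers, z is the direction in which the jaws open and shut, and the axes are right-handed (so a half turn about x gives the same grasp; the last joint's range is limited). The gripper opens to 85 mm and grips with 20 to 120 N. Pads are 22 mm wide; open, the fingers measure 114 mm over their backs; the gripper's body (76 mm by 85 mm) begins 54 mm behind the grasp point. The pads swing forward as they close: fully open they stand 13 mm farther back than shut.
Start: joints at [1.003, 0.276, 1.505, -0, 1.361, -0.121], TCP at [0.248, 0.519, 0.231] pointing down, gripper open.
Joint ranges: [-2.89, 2.89], [-0.75, 2.08], [0.22, 2.7], [-1.18, 4.32], [0.11, 2.71], [-2.7, 2.7]. Speed limits (rad/s): [2.57, 2.57, 3.14, 3.14, 3.14, 3.14].

### API

Orientations are given as [roll, pitch, yaw] about the fixed x, y, z axes, in that order (R = Rz(yaw) Ry(pitch) Rx(roll)).
In Python, from bench import arm, grab_frame gives the robot as it stands.
- The arm moves only by the shell command python3 -m handwheel 'ROWS'. ROWS is JSON, a list of rows, each a list of 7 numbers: the shift along the tool's x, y, z in mm, then the turn, a rotation vector about the tool's x, y, z in degrees, then the finger opening in mm, from 0 to 85.4. A call has 1 to 20 rows; each row shifts and turns the pose as measured when the row begins, along the tool's axes as they then stand; what a row does not reach is not made up. A row lasts 1/8 s, in which the tool goes at most 62.5 mm and 10.7 degrees, less where a joint would pass 70% of its speed; a pose out of reach is approached as far as the arm can. A call with a gripper value outside its range is refused whole. The fingers move at their own pace and stop on an object; the grip force is fixed at half the most. Time passes only in rows, so rows that do not move let the fingers close. It gives the time, the measured TCP pose, the force and the opening at its end, in the units of the state.
- arm.get_obs(): the state, without advancing time (a new reading comes with each control period).
- grab_frame(name): name is "side" or "top" or "wrist"; returns a dict with "img" (480x640x3 uint8, red, green, blue), "fx", "fy", "cx", "cy" (pixels), "camera_from_world" (4x4, takes a point from world to camera coordinates). Camera axes: x right, y down, z forward; pixel columns grow to the right and rows downward; lengths in m; the calibration is good to about 2 mm. A picture is of the moment at which its call begins. There is no depth.
- arm.job_done(): hands the job in, once; it reports no verdict.
The state is a dict: "t": time; "joints": joint angles; "joint_velocities": joint speeds; "joint_efforts": joint torques, N m; "position": TCP position; "tool_rot": TCP orientation; "force": force on the tool from outside, world axes, zero at the start; "ft_torque": the same for the moment, N m; "finger_gap": finger opening in m.
Only numpy, scipy, OpenCV 4.12 (cv2) and the standard library are available. Lean on these libraries where they do the work, as an engineer would, in place of code of your own. Each camera call takes 0.05 s, during which the arm holds its last target.

### The job

Take the amber round-bottomed flask with the white stopper out of its cork stand, set it upright in the sprung ring cradle on top of the white mixer, and press it gently straight down until the red band round the ring has sunk out of sight into the collar. Keep it pressed down like that for at least three seconds and finish while still holding it pressed: do not let go. Do not ram or tip the flask, press the ring only through the flask, and leave the green flask and the tape roll where they are.

Things in the scene. Friction and masses are not known exactly. Their poses are not given: they have to be found in the camera images.
- flask_amber: round-bottomed amber glass flask, 105 to 210 g. Origin at its lowest point, z axis up along the neck. Ball body 64 mm in diameter (its centre 32 mm above the origin), short flare, straight neck 26 mm in diameter from 65 to 92 mm above the origin, then a white stopper of the same width up to 102 mm, fixed to it. Best gripped by the neck from above, 84 mm above the origin. It starts upright in a cork stand, its origin about 11 mm above the worktop.
- flask_green: bystander: flask of the same size in green glass with a black stopper, in a like cork stand; origin and axes as for the amber one. The two may have changed places.
- stand_amber: loose cork ring in which the amber flask stands: 80 mm outside, hole 40 mm with rounded edge, closed below, 24 mm high; origin at the centre of its underside.
- stand_green: the same cork ring under the green flask.
- mixer: touch-run mixer, fixed to the worktop: white box 150 x 124 mm, top at 70 mm, with a grey round collar 104 mm outside and 80 mm inside whose top is 92 mm above the worktop; the sprung ring cradle stands in the collar. Origin on the worktop under the ring's axis; the control panel faces its own -x.
- ring_top (a point): centre of the top face of the sprung ring, 110 mm above the worktop when the ring is relaxed; it sinks with the ring. Ring 76 mm outside, hole 44 mm; rounded black rubber rim (top 8 mm), below it a red band 10 mm high, which stands just above the collar when relaxed. The flask's ball rests on the rounded edge of the hole, its lowest point then 13.5 mm below this point.
- cradle (a joint): how far the ring is pressed down, m: 0 relaxed, 0.010 the red band is just out of sight, 0.015 hard stop. It springs back when released; needs about 5 N to start, about 11 N at 0.010 and 14 N at 0.015.
- tape_roll_c: bystander: upright roll of white tape, 33 mm in diameter, 60 mm high; origin at the centre of its underside.
There are look-alikes about, which are no part of the job. What is shaped like the flask_amber but blue or yellow is not meant.

How it is judged:
By the outcome, as a careful person would: the job done as asked, in the order asked, and still so for the second after the job is handed in, while the arm keeps its last pose, push and grip.
It also fails if it takes over 51 s, if anything falls off the work surface, if the arm or the gripper's body presses on something with over 40 N, if the wrist force passes 120 N, or if a joint passes its speed limit or range.

## Working session

There is one attempt and no reset: what is moved stays moved. The work goes in short steps, Python scripts to look and compute and a shell command to move; the robot and the scene stay as the last step left them, time stands still between calls to the robot, and variables do not carry over. Pictures are saved under pics/ and viewed, and the job is handed in when it is done.

```bash
mkdir -p pics; ls; cat > h.py <<'E'
import numpy as np,cv2
from bench import arm,grab_frame
def snap(n,f):
    d=grab_frame(n); cv2.imwrite(f'pics/{f}.png',d['img'][:,:,::-1]); np.savez(f'pics/{f}.npz',**{k:np.asarray(v) for k,v in d.items()}); return d
def ray(d,u,v):
    M=np.asarray(d['camera_from_world']);R=M[:3,:3];t=M[:3,3]
    return -R.T@t, R.T@np.array([(u-d['cx'])/d['fx'],(v-d['cy'])/d['fy'],1])
def atz(d,u,v,z):
    o,r=ray(d,u,v); return o+r*(z-o[2])/r[2]
def proj(d,p):
    M=np.asarray(d['camera_from_world']);c=M[:3,:3]@np.asarray(p)+M[:3,3]
    return np.array([d['fx']*c[0]/c[2]+d['cx'],d['fy']*c[1]/c[2]+d['cy']])
E
python3 - <<'E'
from h import *
for n in('side','top','wrist'):snap(n,n+'0')
print(arm.get_obs(),arm.hold_point_z)
E
```

```text
pics
{'t': 0.15, 'joints': array([ 1.00302609e+00,  2.76480094e-01,  1.50582160e+00, -1.83699396e-05,
        1.36067881e+00, -1.21053494e-01]), 'joint_velocities': array([ 0.00087247,  0.00083395, -0.00465541,  0.00062894,  0.00321448,
        0.00109902]), 'joint_efforts': array([ 7.88979814e-04, -4.17146516e+01, -2.46031594e+01, -2.58868722e-04,
        7.87371100e-03,  6.65072093e-06]), 'position': array([0.24823976, 0.51823919, 0.23062935]), 'tool_rot': array([ 3.03347976,  1.56940836, -2.12562212]), 'force': array([0.93780804, 0.10309931, 0.06904369]), 'ft_torque': array([-0.03018484, -0.01207791,  0.01338381]), 'finger_gap': 0.08530235683995888} 0.0187
```

View pics/side0.png

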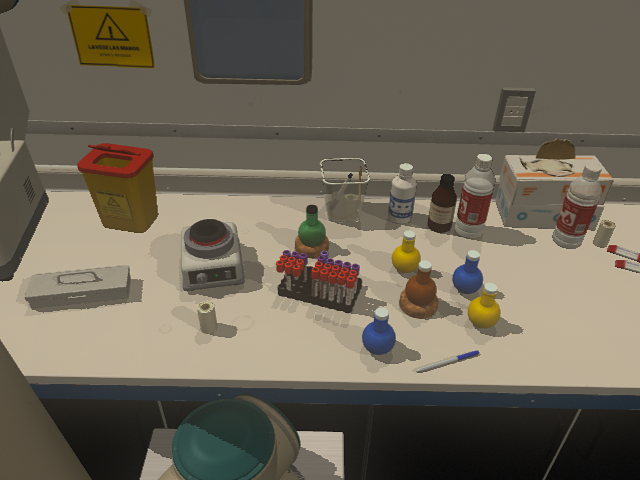

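View pics/top0.png

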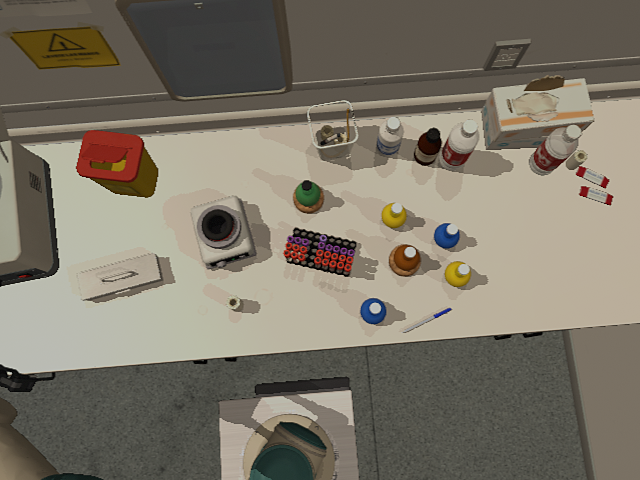

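View pics/wrist0.png

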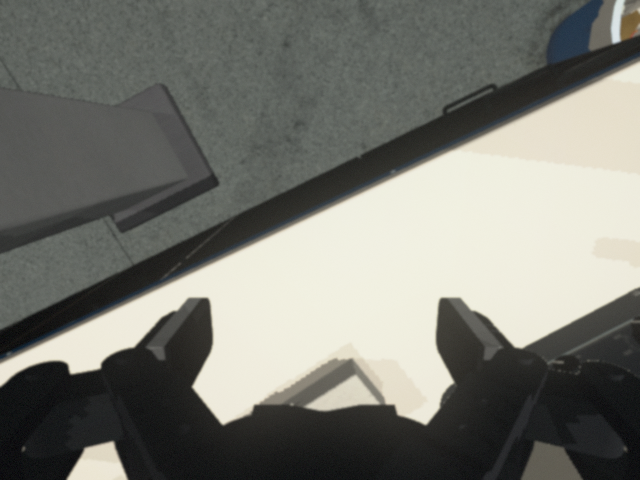

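The side view shows the amber flask at about (421,290), the green one at (312,232) and the mixer at (210,250). The top view shows the amber stopper near (407,254) and the ring near (219,226). I'll enlarge these spots.

```bash
python3 - <<'E'
import cv2,numpy as np
def crop(f,x,y,w,h):
    i=cv2.imread(f'pics/{f}.png')[y:y+h,x:x+w]; return cv2.resize(i,(400,300),interpolation=cv2.INTER_CUBIC)
a=np.vstack([np.hstack([crop('top0',365,215,80,60),crop('side0',380,250,80,60)]),np.hstack([crop('top0',175,180,100,75),crop('side0',170,205,80,60)])])
cv2.imwrite('pics/crop0.png',a)
E
```

```text
(no output)
```

View pics/crop0.png

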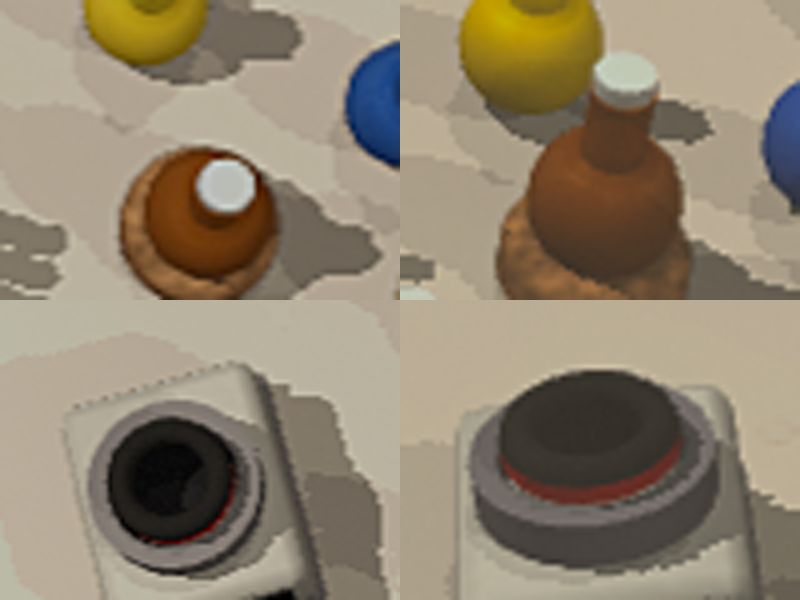

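```bash
python3 - <<'E'
from h import *
L=lambda f:{k:v for k,v in np.load(f'pics/{f}.npz').items()}
t=L('top0');s=L('side0')
print('amber top',atz(t,410,252.4,.113),atz(s,425,264.6,.113))
print('amber ball',atz(t,365+210/5,215+211/5,.043),atz(s,380+206/5,250+198/5,.043))
print('ring',atz(t,217.5,224.5,.106),atz(s,208.2,205+113/5,.110))
print('mixer dir', atz(t,211,267,.07),atz(t,251,256,.07))
print('green',atz(t,307,187,.113),atz(s,312,209,.113))
print('camtop',ray(t,0,0)[0],'side',ray(s,0,0)[0])
for n,d in(('top',t),('side',s)):
  a=lambda c,r,z:[proj(d,[c[0]+r*np.cos(q),c[1]+r*np.sin(q),z]) for q in np.linspace(0,6.28,60)]
  print(n)
E
```

```text
amber top [ 0.44926434 -0.32165269  0.113     ] [ 0.44912947 -0.32063126  0.113     ]
amber ball [ 0.45143991 -0.32406796  0.043     ] [ 0.45137791 -0.32243313  0.043     ]
ring [0.5546588  0.12357106 0.106     ] [0.5570095  0.12350558 0.11      ]
mixer dir [0.46081079 0.14970782 0.07      ] [0.47982273 0.05293914 0.07      ]
green [ 0.62776696 -0.09441826  0.113     ] [ 0.6282335  -0.09358047  0.113     ]
camtop [ 0.20093768 -0.1180096   1.40107627] side [-0.38698791 -0.1169887   0.83964836]
top
side
```

```bash
cat >> h.py <<'E'
from scipy.spatial.transform import Rotation as Ro
def go(p):
    o=arm.get_obs();R=Ro.from_euler('xyz',o['tool_rot']).as_matrix()
    d=R.T@(np.asarray(p)-o['position'])*1000
    print('t',o['t'],'pos',o['position'].round(4),'F',o['force'].round(2),'gap',round(o['finger_gap'],4))
    print('shift mm',d.round(1),'toolx',R[:,0].round(4),'toolz',R[:,2].round(3)); 
    # rotation to make tool x point down
    ax=np.cross(R[:,0],[0,0,-1]); print('tilt fix deg (tool)',np.degrees(R.T@ax).round(2),'j',o['joints'].round(2))
E
python3 - <<'E'
from h import *
go([.450,-.322,.231])
L=lambda f:{k:v for k,v in np.load(f'pics/{f}.npz').items()}
t=L('top0');s=L('side0')
print('nbrs',atz(t,397,208,.1),atz(t,451,229,.1),atz(t,463,267,.1),atz(t,377,303,.1))
out=[]
for f,d,(x,y,w,h) in(('top0',t,(175,180,100,75)),('side0',s,(160,195,100,75))):
  k=8;im=cv2.resize(cv2.imread(f'pics/{f}.png')[y:y+h,x:x+w],None,fx=4,fy=4,interpolation=cv2.INTER_CUBIC)
  for r,z,c in((.052,.092,(0,255,0)),(.040,.092,(0,255,255)),(.038,.102,(255,255,0)),(.022,.105,(255,0,255))):
    P=np.array([(proj(d,[.556+r*np.cos(q),.1235+r*np.sin(q),z])-[x,y]+.5)*4 for q in np.linspace(0,6.3,60)])
    cv2.polylines(im,[P.astype(int)],True,c,1)
  out.append(im)
cv2.imwrite('pics/ov.png',np.hstack(out))
E
```

```text
t 0.15 pos [0.2482 0.5182 0.2306] F [0.94 0.1  0.07] gap 0.0853
shift mm [ 5.000e-01 -5.449e+02 -6.706e+02] toolx [-7.0e-04 -1.2e-03 -1.0e+00] toolz [ 0.432  0.902 -0.001]
tilt fix deg (tool) [-0.   -0.08 -0.01] j [ 1.    0.28  1.51 -0.    1.36 -0.12]
nbrs [ 0.56199922 -0.30486497  0.1       ] [ 0.50013665 -0.42681252  0.1       ] [ 0.40713949 -0.44303715  0.1       ] [ 0.33971827 -0.23471539  0.1       ]
```

View pics/ov.png

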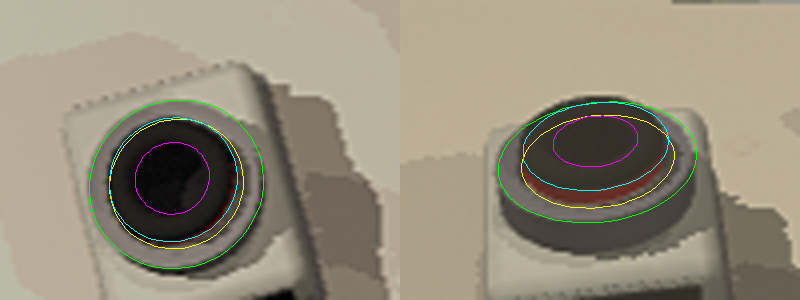

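The ring centre fits at about (0.555, 0.124), and the amber flask is at about (0.450, -0.322). I'll move over the flask now.

```bash
python3 -m handwheel '[[0,-37,-45,0,0,0,85],[0,-37,-45,0,0,0,85],[0,-37,-45,0,0,0,85],[0,-37,-45,0,0,0,85],[0,-37,-45,0,0,0,85],[0,-37,-45,0,0,0,85],[0,-37,-45,0,0,0,85],[0,-37,-45,0,0,0,85],[0,-37,-45,0,0,0,85],[0,-37,-45,0,0,0,85],[0,-37,-45,0,0,0,85],[0,-37,-45,0,0,0,85],[0,-37,-45,0,0,0,85],[0,-37,-45,0,0,0,85]]'
python3 -c "
from h import *
go([.450,-.322,.20])"
```

```text
t: 1.9
position: [0.45, -0.2936, 0.2301]
tool_rot: [-1.147, 1.564, -0.016]
force: [0.9, -0.9, -0.7]
finger_gap: 0.0847
t 1.9 pos [ 0.45   -0.2936  0.2301] F [ 0.86 -0.91 -0.73] gap 0.0847
shift mm [ 30.1 -11.9 -25.8] toolx [ 6.3e-03 -1.0e-04 -1.0e+00] toolz [0.426 0.905 0.003]
tilt fix deg (tool) [-0.    0.15  0.33] j [-0.71  0.22  1.59  0.    1.33 -1.84]
```

```bash
python3 -m handwheel '[[15,-6,-13,0,0.2,0.3,85],[15,-6,-13,0,0,0,85],[0,0,0,0,0,0,85]]'
python3 - <<'E'
from h import *
snap('wrist','w1');t=snap('top','t1');s=snap('side','s1')
go([.450,-.322,.0763])
a=lambda d,x,y:cv2.resize(d['img'][y:y+90,x:x+120,::-1],(400,300),interpolation=cv2.INTER_CUBIC)
w=cv2.imread('pics/w1.png')
cv2.imwrite('pics/c1.png',np.hstack([a(t,350,200),a(s,365,200)]))
E
```

```text
t: 2.28
position: [0.4494, -0.3257, 0.1968]
tool_rot: [1.635, 1.568, 2.762]
force: [0.7, 0.8, -0.4]
finger_gap: 0.0848
t 2.425 pos [ 0.4504 -0.3252  0.1989] F [ 0.79 -0.26  0.33] gap 0.0851
shift mm [122.6   1.8   2.8] toolx [ 6.0e-04 -1.3e-03 -1.0e+00] toolz [ 0.428  0.904 -0.001]
tilt fix deg (tool) [ 0.   -0.05  0.07] j [-0.75  0.27  1.6  -0.    1.27 -1.88]
```

View pics/w1.png

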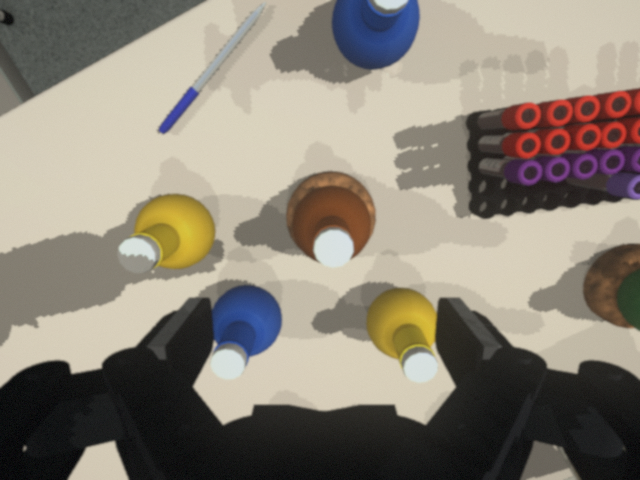

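View pics/c1.png

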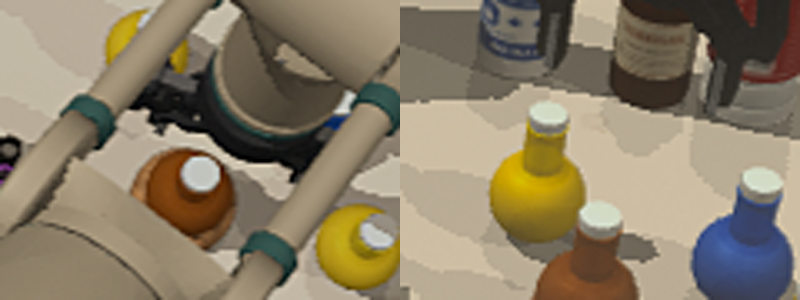

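```bash
python3 - <<'E'
from h import *
L=lambda f:{k:v for k,v in np.load(f'pics/{f}.npz').items()}
w=L('w1');print(atz(w,333,247,.113),proj(w,[.45,-.322,.113]),ray(w,0,0)[0])
E
```

```text
[ 0.45035044 -0.32004927  0.113     ] [329.9562251  247.79846623] [ 0.38953066 -0.29712769  0.33931956]
```

The wrist camera agrees: the stopper at (333,247) gives (0.450, -0.320). I'll descend and grip.

```bash
python3 -m handwheel '[[30,0.5,1.5,0,0,0,85],[30,0.5,1,0,0,0,85],[30,0,0.5,0,0,0,85],[20,0,0,0,0,0,85],[10,0,0,0,0,0,85],[0,0,0,0,0,0,85]]'
python3 -c "
from h import *
go([.450,-.321,.0763])"
```

```text
t: 3.18
position: [0.4546, -0.3178, 0.0827]
tool_rot: [-1.796, 1.558, -0.66]
force: [1.2, 0.1, -0.1]
finger_gap: 0.0846
t 3.175 pos [ 0.4546 -0.3178  0.0827] F [ 1.17  0.15 -0.12] gap 0.0846
shift mm [ 6.4  2.9 -4.8] toolx [ 0.0104 -0.0081 -0.9999] toolz [ 0.421  0.907 -0.003]
tilt fix deg (tool) [-0.   -0.17  0.73] j [-0.74  0.36  1.78  0.    0.99 -1.87]
```

```bash
python3 -m handwheel '[[6,3,-5,0,-0.2,0.7,85],[0,0,0,0,0,0,85]]'
python3 -c "
from h import *
go([.450,-.321,.0763])"
```

```text
t: 3.42
position: [0.4506, -0.3219, 0.0783]
tool_rot: [-1.687, 1.568, -0.55]
force: [1.3, 0.2, -0.3]
finger_gap: 0.0852
t 3.425 pos [ 0.4506 -0.3219  0.0783] F [ 1.28  0.22 -0.26] gap 0.0852
shift mm [2.  0.9 0.5] toolx [ 0.0028 -0.0017 -1.    ] toolz [ 0.421  0.907 -0.   ]
tilt fix deg (tool) [-0.   -0.02  0.19] j [-0.75  0.37  1.78  0.    0.99 -1.88]
```

```bash
python3 -m handwheel '[[2,1,0.5,0,0,0.2,60],[0,0,0,0,0,0,45],[0,0,0,0,0,0,36]]'
python3 - <<'E'
from h import *
go([.450,-.321,.0763]);snap('wrist','w2');snap('side','s2')
E
```

```text
t: 3.8
position: [0.4503, -0.3217, 0.077]
tool_rot: [-2.133, 1.569, -0.997]
force: [0.8, -0.5, 0.3]
finger_gap: 0.0361
t 3.8 pos [ 0.4503 -0.3217  0.077 ] F [ 0.8  -0.48  0.29] gap 0.0361
shift mm [0.7 0.6 0.5] toolx [ 9.0e-04 -1.4e-03 -1.0e+00] toolz [ 0.421  0.907 -0.001]
tilt fix deg (tool) [-0.   -0.05  0.08] j [-0.75  0.37  1.78 -0.    0.99 -1.88]
```

View pics/w2.png

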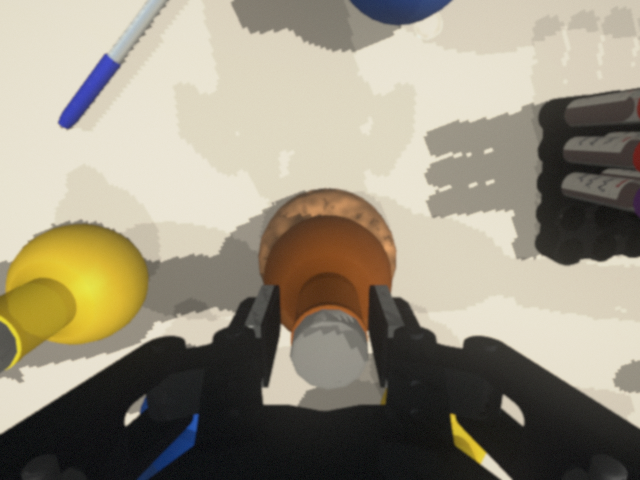

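View pics/s2.png

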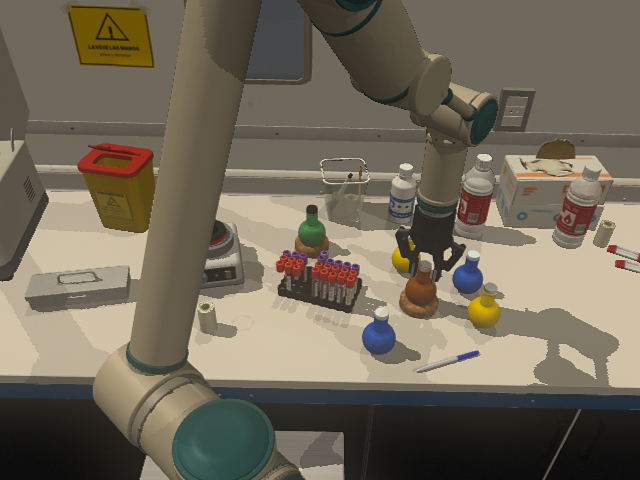

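The stopper, at (328,345), is centred between the fingertips at x≈278 and 372. I'll close now.

```bash
python3 -c "
from h import *
L=lambda f:{k:v for k,v in np.load(f'pics/{f}.npz').items()}
w=L('w2');print(proj(w,[.4503,-.3217,.113]),atz(w,328,345,.113))"
python3 -m handwheel '[[0,0,0,0,0,0,30],[0,0,0,0,0,0,24],[0,0,0,0,0,0,10],[0,0,0,0,0,0,10]]'
python3 -c "
from h import *
go([.450,-.321,.0763])"
```

```text
[323.80825609 354.82490493] [ 0.44765513 -0.31899644  0.113     ]
t: 4.4
position: [0.4505, -0.3212, 0.0772]
tool_rot: [-1.728, 1.569, -0.592]
force: [-0.4, 0.9, 0.6]
finger_gap: 0.0246
t 4.4 pos [ 0.4505 -0.3212  0.0772] F [-0.39  0.91  0.59] gap 0.0246
shift mm [ 0.8  0.5 -0.1] toolx [ 1.2e-03 -8.0e-04 -1.0e+00] toolz [ 0.421  0.907 -0.   ]
tilt fix deg (tool) [ 0.   -0.01  0.08] j [-0.75  0.37  1.78  0.    0.99 -1.88]
```

```bash
python3 -m handwheel '[[-8,0,0,0,0,0,10],[-20,0,0,0,0,0,10],[-30,0,0,0,0,0,10],[-35,0,0,0,0,0,10],[-35,0,0,0,0,0,10],[-30,0,0,0,0,0,10],[-15,0,0,0,0,0,10],[0,0,0,0,0,0,10]]'
python3 - <<'E'
from h import *
go([.555,.124,.25]);snap('wrist','w3');snap('side','s3')
E
```

```text
t: 5.4
position: [0.4487, -0.3212, 0.2557]
tool_rot: [2.172, 1.568, -2.975]
force: [0.5, 0.0, -1.0]
finger_gap: 0.0245
t 5.4 pos [ 0.4487 -0.3212  0.2557] F [ 0.51  0.03 -0.99] gap 0.0245
shift mm [  5.2  91.  448.5] toolx [-2.7e-03 -5.0e-04 -1.0e+00] toolz [ 0.421  0.907 -0.002]
tilt fix deg (tool) [ 0.   -0.09 -0.13] j [-0.75  0.23  1.51 -0.    1.4  -1.88]
```

View pics/w3.png

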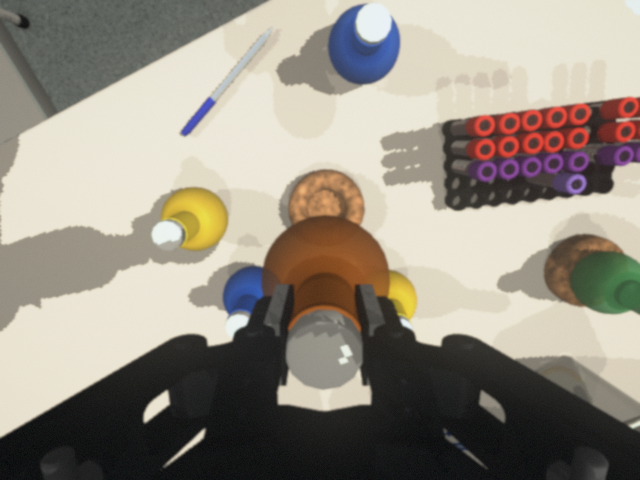

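View pics/s3.png

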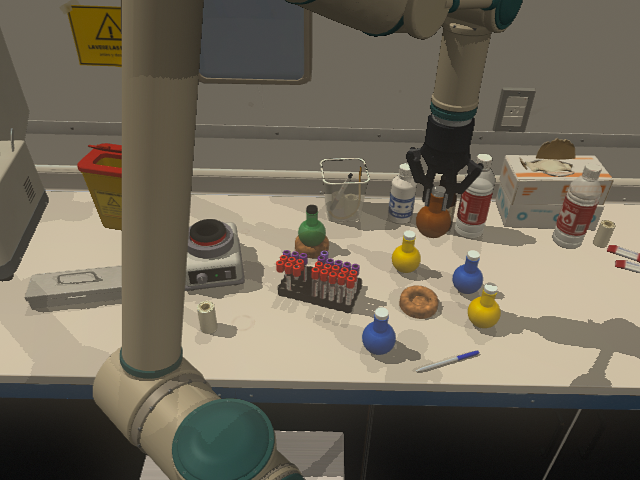

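The flask is lifted upright and the stand stayed behind. I'll carry it over the mixer.

```bash
python3 -m handwheel '[[0,3,15,0,0,0,10],[0,6,30,0,0,0,10],[0,7,35,0,0,0,10],[0,7,35,0,0,0,10],[0,7,35,0,0,0,10],[0,7,35,0,0,0,10],[0,7,35,0,0,0,10],[0,7,35,0,0,0,10],[0,7,35,0,0,0,10],[0,7,35,0,0,0,10],[0,7,35,0,0,0,10],[0,7,35,0,0,0,10],[0,6,25,0,0,0,10],[0,3,15,0,0,0,10],[0,0,0,0,0,0,10]]'
python3 - <<'E'
from h import *
go([.555,.124,.21])
E
```

```text
t: 7.38
position: [0.5419, 0.1407, 0.2386]
tool_rot: [1.566, 1.526, 2.706]
force: [-0.4, -0.1, -1.6]
finger_gap: 0.0246
t 7.375 pos [0.5419 0.1407 0.2386] F [-0.39 -0.08 -1.65] gap 0.0246
shift mm [ 27.8 -20.1  -9.7] toolx [-0.0406  0.0189 -0.999 ] toolz [0.417 0.909 0.   ]
tilt fix deg (tool) [ 0.    0.01 -2.56] j [ 0.11  0.27  1.5   0.02  1.41 -1.03]
```

```bash
python3 -m handwheel '[[5,-10,-5,0,0,-1.3,10],[5,-10,-5,0,0,-1.2,10],[0,0,0,0,0,0,10],[0,0,0,0,0,0,10]]'
python3 - <<'E'
from h import *
go([.555,.124,.21]);snap('wrist','w4');snap('side','s4');snap('top','t4')
E
```

```text
t: 7.88
position: [0.5556, 0.1188, 0.2267]
tool_rot: [-2.707, 1.568, -1.57]
force: [0.0, -0.3, -0.8]
finger_gap: 0.0244
t 7.875 pos [0.5556 0.1188 0.2267] F [ 0.02 -0.31 -0.83] gap 0.0244
shift mm [16.6  2.7  4.5] toolx [ 0.     -0.0028 -1.    ] toolz [ 0.421  0.907 -0.003]
tilt fix deg (tool) [ 0.   -0.14  0.07] j [ 0.09  0.27  1.53 -0.    1.35 -1.05]
```

View pics/w4.png

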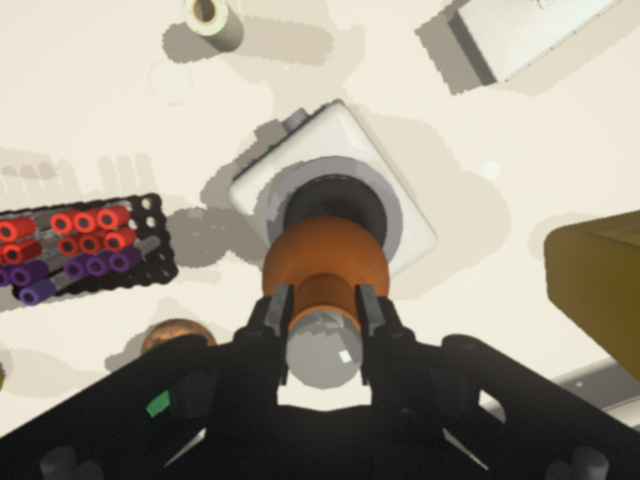

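View pics/s4.png

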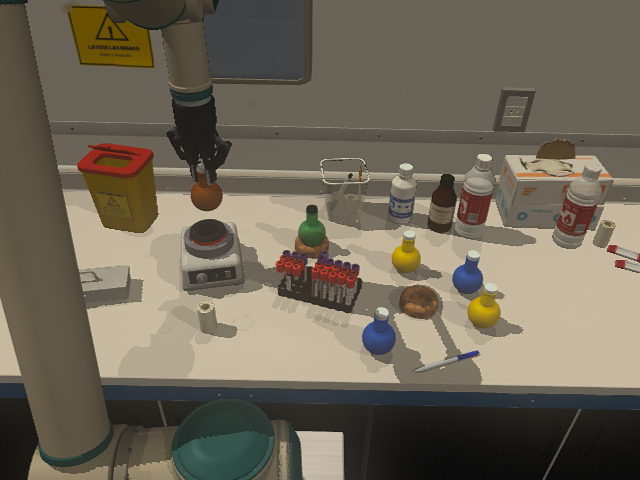

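View pics/t4.png

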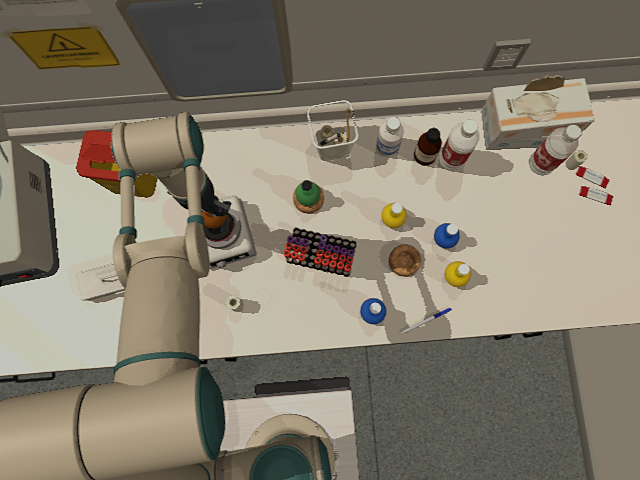

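The flask hangs upright above the mixer. I'll overlay the predicted ball and collar outlines to check both positions.

```bash
python3 - <<'E'
from h import *
L=lambda f:{k:v for k,v in np.load(f'pics/{f}.npz').items()}
out=[]
for f,(x,y,w,h) in(('w4',(220,130,240,270)),('s4',(170,150,80,90))):
  d=L(f);k=300/w*4/3
  im=cv2.resize(cv2.imread(f'pics/{f}.png')[y:y+h,x:x+w],None,fx=k,fy=k,interpolation=cv2.INTER_CUBIC)
  q=np.linspace(0,6.3,90)
  def pl(P,c):
    P=np.array([(proj(d,p)-[x,y]+.5)*k for p in P]);cv2.polylines(im,[P.astype(int)],True,c,1)
  for r,z,c in((.052,.092,(0,255,0)),(.040,.092,(0,255,255)),(.038,.102,(255,255,0))):
    pl([[.555+r*np.cos(a),.124+r*np.sin(a),z] for a in q],c)
  C=np.array([.5556,.1188,.1925]);o=ray(d,0,0)[0];v=C-o;D=np.linalg.norm(v);v/=D
  e1=np.cross(v,[0,0,1]);e1/=np.linalg.norm(e1);e2=np.cross(v,e1);R=.032
  cc=C-v*R*R/D;rr=R*np.sqrt(1-(R/D)**2)
  pl([cc+rr*(e1*np.cos(a)+e2*np.sin(a)) for a in q],(255,0,255))
  out.append(im)
cv2.imwrite('pics/ov4.png',np.hstack(out))
E
```

```text
(no output)
```

View pics/ov4.png

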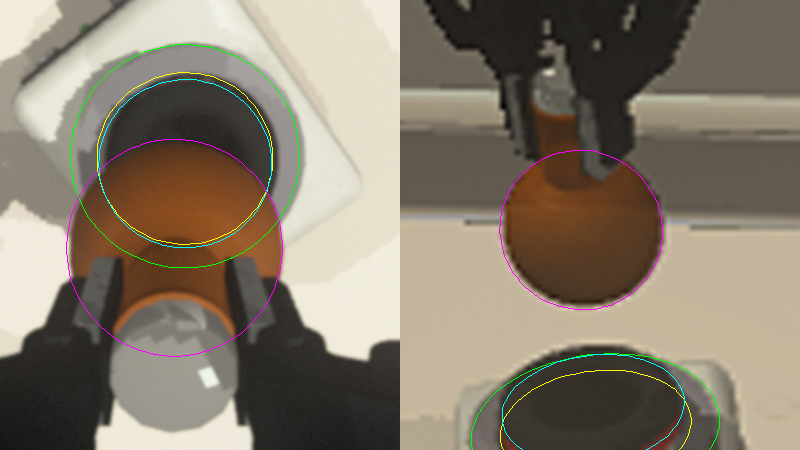

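```bash
python3 -m handwheel '[[20,2,3,0,-0.1,0,10],[20,2,3,0,0,0,10],[10,0,0,0,0,0,10],[0,0,0,0,0,0,10]]'
python3 - <<'E'
from h import *
go([.5555,.1253,.17])
E
```

```text
t: 8.52
position: [0.5557, 0.1269, 0.1769]
tool_rot: [-1.263, 1.567, -0.125]
force: [-0.7, 0.0, -1.5]
finger_gap: 0.0245
t 8.525 pos [0.5557 0.1269 0.1769] F [-0.68  0.04 -1.51] gap 0.0245
shift mm [ 6.9 -0.4 -1.5] toolx [ 4.3e-03 -5.0e-04 -1.0e+00] toolz [0.42  0.908 0.001]
tilt fix deg (tool) [-0.    0.07  0.23] j [ 0.1   0.3   1.61 -0.    1.23 -1.03]
```

```bash
python3 -m handwheel '[[6,-0.4,-1.5,0,0.1,0.2,10],[0,0,0,0,0,0,10]]'
python3 - <<'E'
from h import *
go([.5555,.1253,.165])
w=snap('wrist','w5');s=snap('side','s5');t=snap('top','t5')
a=lambda d,x,y,w=60,h=75:cv2.resize(d['img'][y:y+h,x:x+w,::-1],(400,500),interpolation=cv2.INTER_CUBIC)
cv2.imwrite('pics/c5.png',np.hstack([a(s,180,165),a(w,210,120,240,300)]))
E
```

```text
t: 8.78
position: [0.5563, 0.1252, 0.1718]
tool_rot: [-1.399, 1.568, -0.262]
force: [0.7, -0.3, -2.1]
finger_gap: 0.0245
t 8.775 pos [0.5563 0.1252 0.1718] F [ 0.75 -0.26 -2.1 ] gap 0.0245
shift mm [ 6.8  0.8 -0.2] toolx [ 2.3e-03 -6.0e-04 -1.0e+00] toolz [0.42  0.908 0.   ]
tilt fix deg (tool) [0.   0.02 0.13] j [ 0.1   0.31  1.61 -0.    1.22 -1.04]
```

View pics/c5.png

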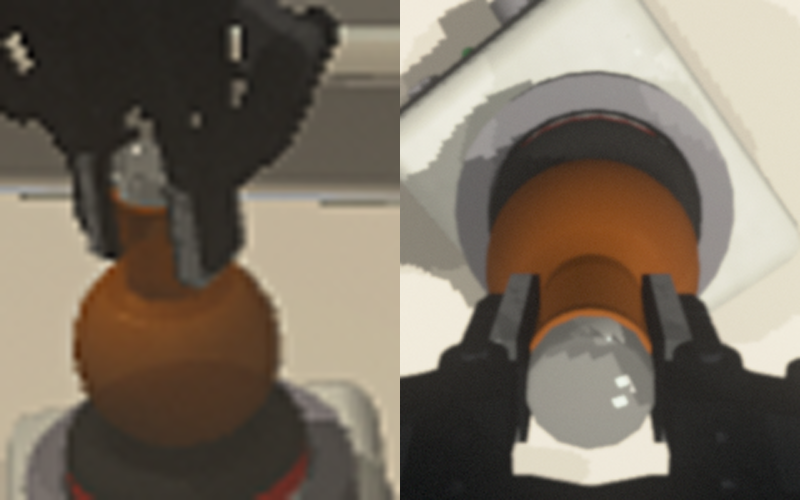

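Both views show the ball centred on the ring. In the wrist view the ball spans 487–700 and the rim 490–702. I'll lower it gently.

```bash
python3 -m handwheel '[[3,0.8,-0.2,0,0,0.1,10],[3,0,0,0,0,0,10],[2,0,0,0,0,0,10],[0,0,0,0,0,0,10]]'
python3 - <<'E'
from h import *
go([.5555,.1253,.151])
E
```

```text
t: 9.43
position: [0.556, 0.1255, 0.1641]
tool_rot: [-0.949, 1.568, 0.189]
force: [0.3, -0.4, -1.3]
finger_gap: 0.025
t 9.425 pos [0.556  0.1255 0.1641] F [ 0.27 -0.4  -1.27] gap 0.025
shift mm [13.1  0.4 -0.4] toolx [ 2.5e-03  5.0e-04 -1.0e+00] toolz [0.419 0.908 0.001]
tilt fix deg (tool) [-0.    0.09  0.12] j [ 0.1   0.31  1.63  0.    1.2  -1.04]
```

```bash
for i in 1; do python3 -m handwheel '[[2,0,0,0,0,0,10],[2,0,0,0,0,0,10]]'; done; python3 -m handwheel '[[2,0,0,0,0,0,10],[2,0,0,0,0,0,10]]'
python3 - <<'E'
from h import *
go([.5555,.1253,.151])
E
```

```text
t: 9.68
position: [0.5563, 0.1257, 0.1611]
tool_rot: [-0.914, 1.567, 0.223]
force: [-1.1, 0.1, 3.3]
finger_gap: 0.0246
t: 9.93
position: [0.5562, 0.1257, 0.1581]
tool_rot: [-0.96, 1.566, 0.178]
force: [-2.1, -0.3, 6.5]
finger_gap: 0.0244
t 9.925 pos [0.5562 0.1257 0.1581] F [-2.11 -0.26  6.53] gap 0.0244
shift mm [ 7.1  0.5 -0.7] toolx [ 4.5e-03  8.0e-04 -1.0e+00] toolz [0.42  0.908 0.003]
tilt fix deg (tool) [-0.    0.15  0.22] j [ 0.1   0.32  1.64  0.    1.19 -1.04]
```

```bash
python3 -m handwheel '[[2.5,0.5,-0.4,0,0.1,0.2,10],[2.5,0,0,0,0,0,10],[2.5,0,0,0,0,0,10]]'
python3 - <<'E'
from h import *
go([.5555,.1253,.150])
E
```

```text
t: 10.3
position: [0.5563, 0.1258, 0.153]
tool_rot: [-0.872, 1.567, 0.266]
force: [-3.2, 0.4, 9.0]
finger_gap: 0.0248
t 10.3 pos [0.5563 0.1258 0.153 ] F [-3.15  0.39  8.98] gap 0.0248
shift mm [ 3.   0.6 -0.8] toolx [ 0.0039  0.0011 -1.    ] toolz [0.419 0.908 0.003]
tilt fix deg (tool) [0.   0.15 0.18] j [ 0.1   0.32  1.64  0.    1.17 -1.04]
```

```bash
python3 -m handwheel '[[2,1.2,-0.6,0,0.1,0.2,10],[2,0.8,-0.4,0,0,0,10]]'
python3 - <<'E'
from h import *
go([.5555,.1253,.150])
s=snap('side','s6');w=snap('wrist','w6');snap('top','t6')
a=lambda d,x,y,w=80,h=100:cv2.resize(d['img'][y:y+h,x:x+w,::-1],(400,500),interpolation=cv2.INTER_CUBIC)
cv2.imwrite('pics/c6.png',np.hstack([a(s,170,180),a(w,210,120,240,300)]))
E
```

```text
t: 10.55
position: [0.5558, 0.1261, 0.1517]
tool_rot: [-0.826, 1.565, 0.312]
force: [-2.1, -0.0, 9.3]
finger_gap: 0.0246
t 10.55 pos [0.5558 0.1261 0.1517] F [-2.14 -0.02  9.25] gap 0.0246
shift mm [ 1.6 -0.  -0.9] toolx [ 0.0055  0.0018 -1.    ] toolz [0.419 0.908 0.004]
tilt fix deg (tool) [0.   0.22 0.24] j [ 0.1   0.32  1.65  0.    1.17 -1.04]
```

View pics/c6.png

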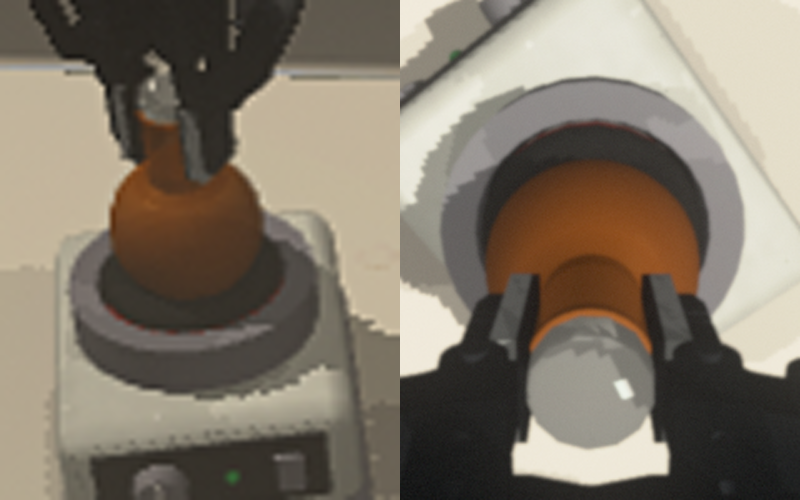

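A thin red line is still visible, so I'll press a little more.

```bash
python3 -m handwheel '[[2.5,0.5,-0.8,0,0.2,0.2,10],[2.5,0.5,-0.2,0,0,0.1,10]]'
python3 - <<'E'
from h import *
go([.5555,.1253,.150])
s=snap('side','s7');w=snap('wrist','w7')
a=lambda d,x,y,w=80,h=100:cv2.resize(d['img'][y:y+h,x:x+w,::-1],(400,500),interpolation=cv2.INTER_CUBIC)
cv2.imwrite('pics/c7.png',np.hstack([a(s,170,180),a(w,210,120,240,300)]))
go([.5555,.1253,.150])
E
```

```text
t: 10.95
position: [0.556, 0.1261, 0.1499]
tool_rot: [-0.732, 1.566, 0.406]
force: [-3.2, -0.2, 9.5]
finger_gap: 0.0247
t 10.95 pos [0.556  0.1261 0.1499] F [-3.21 -0.23  9.47] gap 0.0247
shift mm [-0.1  0.1 -1. ] toolx [ 0.0045  0.0019 -1.    ] toolz [0.419 0.908 0.004]
tilt fix deg (tool) [-0.    0.21  0.19] j [ 0.1   0.32  1.65  0.    1.17 -1.04]
t 11.05 pos [0.5559 0.1261 0.1498] F [-3.03 -0.25  9.78] gap 0.0247
shift mm [-0.2  0.1 -0.9] toolx [ 0.0045  0.0019 -1.    ] toolz [0.419 0.908 0.004]
tilt fix deg (tool) [-0.    0.21  0.19] j [ 0.1   0.32  1.65  0.    1.17 -1.04]
```

View pics/c7.png

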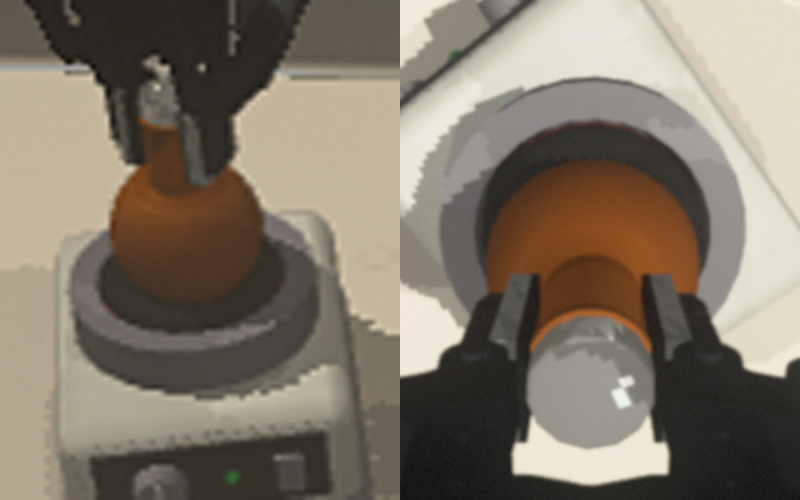

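The side view now shows no red, but the wrist view has a faint dark-red trace. I'll press about 2 mm more for margin.

```bash
python3 -m handwheel '[[3,0.5,-0.5,0,0.2,0.2,10],[2.5,0.3,-0.3,0,0,0,10]]'
python3 - <<'E'
from h import *
go([.5555,.1253,.1475])
s=snap('side','s8');w=snap('wrist','w8')
a=lambda d,x,y,w=80,h=100:cv2.resize(d['img'][y:y+h,x:x+w,::-1],(400,500),interpolation=cv2.INTER_CUBIC)
cv2.imwrite('pics/c8.png',np.hstack([a(s,170,180),a(w,250,120,160,200)]))
go([.5555,.1253,.1475])
E
```

```text
t: 11.3
position: [0.556, 0.1261, 0.1478]
tool_rot: [-0.895, 1.566, 0.243]
force: [-3.9, 0.0, 11.4]
finger_gap: 0.025
t 11.3 pos [0.556  0.1261 0.1478] F [-3.86  0.03 11.38] gap 0.025
shift mm [ 0.3  0.1 -1. ] toolx [ 0.0045  0.0011 -1.    ] toolz [0.419 0.908 0.003]
tilt fix deg (tool) [0.   0.17 0.21] j [ 0.1   0.32  1.65  0.    1.16 -1.04]
t 11.4 pos [0.556  0.1262 0.1478] F [-3.420e+00 -1.000e-02  1.159e+01] gap 0.0251
shift mm [ 0.3  0.1 -1. ] toolx [ 0.0045  0.0011 -1.    ] toolz [0.419 0.908 0.003]
tilt fix deg (tool) [0.   0.17 0.21] j [ 0.1   0.32  1.65  0.    1.16 -1.04]
```

View pics/c8.png

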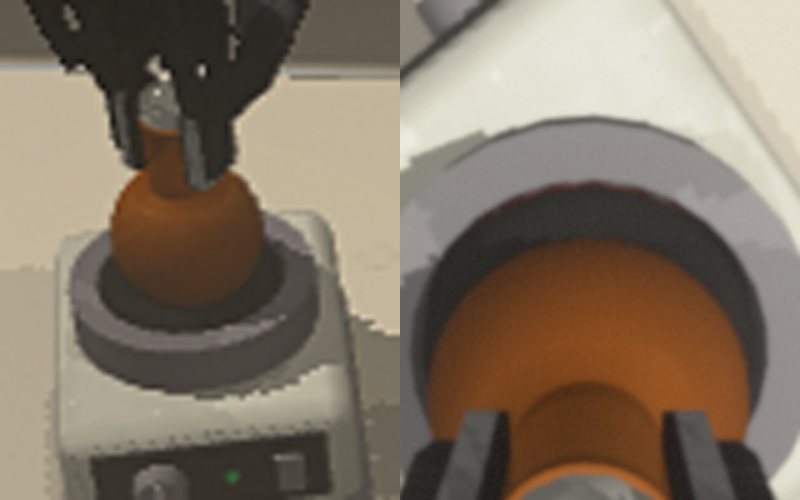

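Net push is about 13 N and the ring is down about 13–14 mm. The side view shows no red, and the wrist view only sees into the gap inside the collar. I'll hold this target for over 3 s and monitor it.

```bash
python3 - <<'E'
from h import *
for i in range(81):
    d=grab_frame('side')
    if i%16==0:
        o=arm.get_obs();print(round(o['t'],2),o['position'].round(4),o['force'].round(1),round(o['finger_gap'],4))
s=snap('side','s9');t=snap('top','t9')
a=lambda d,x,y,w=80,h=100:cv2.resize(d['img'][y:y+h,x:x+w,::-1],(400,500),interpolation=cv2.INTER_CUBIC)
cv2.imwrite('pics/c9.png',np.hstack([a(s,170,180),a(t,180,170)]))
E
```

```text
11.45 [0.556  0.1261 0.1478] [-3.3  0.2 10.9] 0.0248
12.25 [0.556  0.1261 0.1479] [-4.2  0.2 11.5] 0.0245
13.05 [0.556  0.1262 0.1479] [-4.1  0.7 11.3] 0.0252
13.85 [0.556  0.1261 0.1479] [-4.   0.7 11.6] 0.0243
14.65 [0.556  0.1261 0.1479] [-4.   0.3 11.4] 0.0245
15.45 [0.556  0.1261 0.1479] [-3.1  0.2 12.2] 0.0249
```

View pics/c9.png

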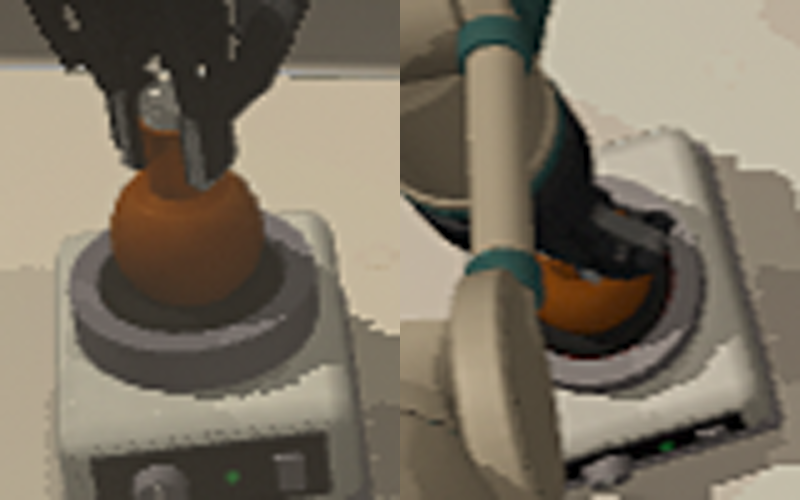

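View pics/s9.png

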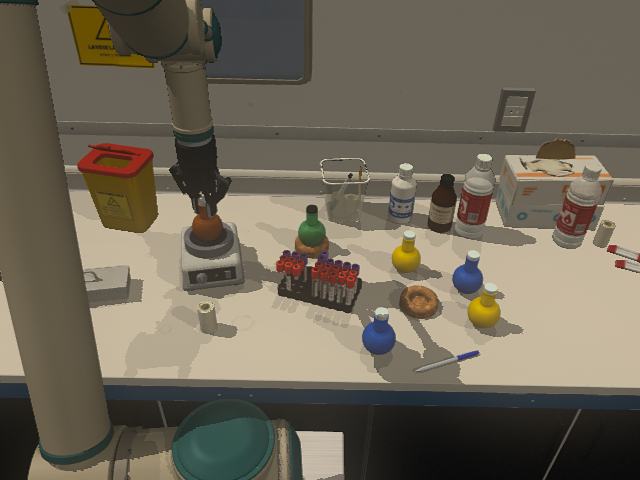

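```bash
python3 - <<'E'
from h import *
print(arm.job_done()); o=arm.get_obs(); print(o['t'],o['position'],o['force'])
E
```

```text
the job is handed in; nothing more can be done
None
the job is handed in; nothing more can be done
```

The amber flask is out of its cork stand, seated upright in the ring cradle and pressed down. I handed the job in at about 15.6 s, still holding it pressed.

**Hold:** the last press target was kept for just over 4 s. The tool stayed at z = 0.148 m, and the reading of 11–12 N means about 13 N on the ring once the flask's weight is added. The grip did not change.

**Depth:** the cradle is about 13–14 mm down, judged from how far the tool moved after contact and from the force; I had no direct reading of it.

**Red band:** the side camera shows none. The top and wrist cameras, which look steeply down, still show a thin dark-red line inside the gap between ring and collar. I take that to be the band below the collar's edge, but those two views do not confirm it is fully out of sight.

**Other checks:** a sideways force of 3–4 N stayed on the flask, pointing to roughly 1 mm of off-centre seating. The tool was tilted by less than 0.5°. The green flask, tape roll and cork stand look unmoved in the last side picture.

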